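# Load the sample tubes into the locked incubator drawer

## Robot

A 6-joint arm with a two-finger parallel gripper is mounted at the origin on the work surface. World frame = base frame: x ahead of the robot, y to its left, z up, the work surface at z = 0. Lengths are in m, angles in degrees, forces in N, time in s.
With the tool pointing down it reaches from about 0.325 to 0.85 m from the base axis. Payload 15.5 kg.
Tool frame: the origin (TCP) lies at the very end of the fingers, on their centre line; the grasp point (between the pads) lies arm.grip_depth behind it (arm.grip_depth is the distance from the TCP to the grasp point, in m); z points along the fingers, y is the line along which they close (so a half turn about z gives the same grasp; the last joint's range is limited). The gripper opens to 91 mm and grips with 3 to 60 N. Pads are 32 mm wide; open, the fingers measure 118 mm over their backs; the gripper's body (76 mm by 178 mm) begins 60 mm behind the grasp point.
Start: joints at [-76.003, 28.281, 77.091, -0, 74.628, -5.472], TCP at [0.208, -0.589, 0.214] pointing down, gripper open.
Joint ranges: [-166.48, 166.48], [-47.26, 123.95], [12.59, 153.08], [-70.14, 250.14], [6.76, 159.57], [-176.63, 176.63]. Speed limits (degrees/s): [108.29, 108.29, 147.25, 172.46, 172.46, 172.46].

## Interface

Orientations are given as a 3x3 rotation matrix whose columns are the frame's x, y, z axes.
In Python, from rig import arm gives the robot as it stands. Calls block until the motion is done:
- arm.move_to(position, orientation): joint-space move of the TCP to a pose.
- arm.move_l(position, orientation=None, feed=0.15): straight line of the TCP; orientation=None keeps the orientation; feed is the mean speed in m/s.
- arm.move_joints(angles): joint-space move.
- arm.grip(opening): finger opening in m; the grip force is fixed at half the most; returns when the fingers have stopped.
- arm.sleep(seconds).
- arm.solve_ik(position, orientation): joint angles nearest the present ones, or None.
- arm.snapshot(name): name is "side" or "top" or "wrist"; returns the picture (400x640x3 uint8, red, green, blue); there is no depth.
- arm.get_calibration(name): a dict with "intrinsics" (3x3 intrinsics, pixels), "k1" (the pictures are not rectified: a ray, as slopes to the right and down, at radius r is drawn at 1 + k1 r^2 times it, then the intrinsics apply), "cam_to_world" (4x4, takes a point from camera to world coordinates). Camera axes: x right, y down, z forward; pixel columns grow to the right and rows downward; lengths in m; the calibration is good to about 2 mm. A picture is of the moment at which its call begins: read the wrist's pose just before it. get_calibration takes no time and is no camera call; for the wrist camera it gives the pose at the moment of the call.
A pose or a line that the arm cannot do raises arm.Unreachable and nothing moves.
- arm.sign_off(): hands the job in; it is judged then, once.
Readings, each from a call of its own:
- arm.current_t(): time.
- arm.current_joint_positions(): joint angles.
- arm.current_dq(): joint speeds.
- arm.current_tau(): joint torques, N m.
- arm.current_ee_pos(): TCP position.
- arm.current_tool_rot(): TCP orientation.
- arm.current_force(): force on the tool from outside, world axes, zero at the start.
- arm.current_torque(): the same for the moment, N m.
- arm.current_width(): finger opening in m.
- arm.current_grasp_force(): force on a finger pad.
Only numpy, scipy, OpenCV 4.12 (cv2) and the standard library are available. Lean on these libraries where they do the work, as an engineer would, in place of code of your own. Each camera call takes 0.05 s, during which the arm holds its last target. There are 200 camera calls.

## Task

Put every large sample tube from the black mat into the bench incubator: slide the lock bar fully aside, pull the drawer fully out by its handle, lay each large tube across the two notched rails so that it rests in a V-groove of its own, then push the drawer fully shut and slide the lock bar fully back across it. Leave the thin tube and everything else on the bench where it is.

Things in the scene. Friction and masses are not known exactly. Their poses are not given: they have to be found in the camera images.
- incubator: White bench incubator, fixed: housing 220 mm deep, 340 mm wide, roof 95 mm above the bench, a 140 mm high console along its rear. Origin on the bench in the plane of its front face, in front of the drawer's middle; x points into the housing, y along the front, z up.
- drawer (a joint): The incubator's aluminium drawer. 0 m = fully shut, 0.17 m = fully out. It slides straight along -x of bed (towards the robot), stays where left, needs about 3 N. While the lock bar is across it, it moves only about 4 mm.
- lockbar (a joint): Steel lock bar on the front of the housing roof. 0 m = across the drawer front (locked), 0.045 m = fully aside. Slides along -y of bed, needs about 2 N, stays where left. Its tongue, 10 mm thick and 26 mm wide, hangs in front of the drawer's front plate and is clear of it beyond 0.03 m. Put it back only with the drawer shut: the tongue would stop the drawer.
- lug (a point): Grip point of the lock bar: on the axis of its black upright lug, 30 mm (bed x) x 16 mm (bed y) x 34 mm high, 11 mm below the lug's top, 23 mm above the bar that carries it. Free on all sides: pinch it from above across the 16 mm. Axes as bed.
- handle (a point): Grip point of the drawer handle: a black upright block 16 mm thick (bed x), 60 mm wide (bed y), its top 20 mm above this point. It stands 35 mm clear of the drawer's front plate (60 mm high) on a neck whose top is 35 mm below this point; pinch it from above across the 16 mm. Moves with the drawer. Axes as bed.
- bed (a point): Centre of the drawer's bed, 50 mm above the bench, at the height of a cradled tube's axis. x points into the housing, y along its front, z up; moves with the drawer. Two notched rails 8 mm thick run along y at x = +/-32 mm (56 mm free between them; drawer floor 38 mm below this point). Shut, it is hidden under the roof (underside 25 mm above); fully out, it lies 85 mm before the housing.
- groove0 (a point): Groove 0 of 4: where the middle of a cradled tube belongs, at y = -90 mm of bed. A pair of 90 degree V-notches 15.5 mm deep, one in each rail; the tube lies across both rails, along bed x. The rails' tops are 4.5 mm below this point. Axes as bed.
- groove1 (a point): Groove 1 of 4: where the middle of a cradled tube belongs, at y = -30 mm of bed. A pair of 90 degree V-notches 15.5 mm deep, one in each rail; the tube lies across both rails, along bed x. The rails' tops are 4.5 mm below this point. Axes as bed.
- groove2 (a point): Groove 2 of 4: where the middle of a cradled tube belongs, at y = 30 mm of bed. A pair of 90 degree V-notches 15.5 mm deep, one in each rail; the tube lies across both rails, along bed x. The rails' tops are 4.5 mm below this point. Axes as bed.
- groove3 (a point): Groove 3 of 4: where the middle of a cradled tube belongs, at y = 90 mm of bed. A pair of 90 degree V-notches 15.5 mm deep, one in each rail; the tube lies across both rails, along bed x. The rails' tops are 4.5 mm below this point. Axes as bed.
- tube0: Large capped sample tube (2 to 4 are there; absent ones give None). White round body 28 mm thick, 94 mm long; hexagonal blue cap (22 mm long) at -x, hexagonal foot (14 mm) at +x, 30 mm across flats; 130 mm in all, 90 g. Origin on its axis, mid-body, 15 mm above what it lies on; x along it. Starts on a black 3 mm mat 170 x 390 mm at the robot's right. Pinch the body from above.
- tube1: Large capped sample tube (2 to 4 are there; absent ones give None). White round body 28 mm thick, 94 mm long; hexagonal blue cap (22 mm long) at -x, hexagonal foot (14 mm) at +x, 30 mm across flats; 130 mm in all, 90 g. Origin on its axis, mid-body, 15 mm above what it lies on; x along it. Starts on a black 3 mm mat 170 x 390 mm at the robot's right. Pinch the body from above.
- tube2: Large capped sample tube (2 to 4 are there; absent ones give None). White round body 28 mm thick, 94 mm long; hexagonal blue cap (22 mm long) at -x, hexagonal foot (14 mm) at +x, 30 mm across flats; 130 mm in all, 90 g. Origin on its axis, mid-body, 15 mm above what it lies on; x along it. Starts on a black 3 mm mat 170 x 390 mm at the robot's right. Pinch the body from above.
- tube3: Large capped sample tube (2 to 4 are there; absent ones give None). White round body 28 mm thick, 94 mm long; hexagonal blue cap (22 mm long) at -x, hexagonal foot (14 mm) at +x, 30 mm across flats; 130 mm in all, 90 g. Origin on its axis, mid-body, 15 mm above what it lies on; x along it. Starts on a black 3 mm mat 170 x 390 mm at the robot's right. Pinch the body from above.
- thin_tube: Bystander: a thin tube lying loose on the bench beside the mat, 95 mm long and 15 mm thick (17 mm at its hexagonal ends), same white body and blue cap; origin mid-length on its axis, x along it. Leave it.
- beaker: Bystander: open glass beaker, 64 mm across, 65 mm high, loose on the bench; origin at the centre of its underside.
- tip_box: Bystander: blue box of pipette tips 80 x 120 x 51 mm, loose on the bench; origin at the centre of its underside.
- dish_stack: Bystander: two round dishes stacked, 90 mm across, 33 mm high, loose; origin at the centre of the underside.
- reagent: Bystander: amber bottle, 60 mm across, 120 mm high, loose, standing at the back; origin at the centre of its underside.
Not all that is in view belongs to the job. Leave any green look-alike of the tube2 alone. What is shaped like the tube0 but yellow is not meant.

How it is judged (in metres and radians):
On the way, in this order (a step that is already met when the one before it is completed fails the run):
1. lock bar slid aside with the drawer still shut (value of joint lockbar above 0.036 m and value of joint drawer below 0.015 m), for 0.1 s.
2. drawer pulled out (value of joint drawer above 0.155 m), for 0.1 s.
3. every large tube cradled in a groove of the open drawer, let go (z of tube0 in the frame of bed between -0.0045 and 0.0045 m and x of tube0 in the frame of bed between -0.016 and 0.016 m and angle between the x axis of each of tube0, tube1, tube2, tube3 and the x axis of bed, either way round below 0.1 rad and (y of tube0 in the frame of bed between -0.097 and -0.083 m or y of tube0 in the frame of bed between -0.037 and -0.023 m or y of tube0 in the frame of bed between 0.023 and 0.037 m or y of tube0 in the frame of bed between 0.083 and 0.097 m) and linear speed of each of tube0, tube1, tube2, tube3 below 0.03 m/s and z of tube1 in the frame of bed between -0.0045 and 0.0045 m and x of tube1 in the frame of bed between -0.016 and 0.016 m and (y of tube1 in the frame of bed between -0.097 and -0.083 m or y of tube1 in the frame of bed between -0.037 and -0.023 m or y of tube1 in the frame of bed between 0.023 and 0.037 m or y of tube1 in the frame of bed between 0.083 and 0.097 m) and z of tube2 in the frame of bed between -0.0045 and 0.0045 m and x of tube2 in the frame of bed between -0.016 and 0.016 m and (y of tube2 in the frame of bed between -0.097 and -0.083 m or y of tube2 in the frame of bed between -0.037 and -0.023 m or y of tube2 in the frame of bed between 0.023 and 0.037 m or y of tube2 in the frame of bed between 0.083 and 0.097 m) and z of tube3 in the frame of bed between -0.0045 and 0.0045 m and x of tube3 in the frame of bed between -0.016 and 0.016 m and (y of tube3 in the frame of bed between -0.097 and -0.083 m or y of tube3 in the frame of bed between -0.037 and -0.023 m or y of tube3 in the frame of bed between 0.023 and 0.037 m or y of tube3 in the frame of bed between 0.083 and 0.097 m) and value of joint drawer above 0.14 m and contact force between the fingers and tube0 below 0.1 N and contact force between the fingers and tube1 below 0.1 N and contact force between the fingers and tube2 below 0.1 N and contact force between the fingers and tube3 below 0.1 N), for 0.2 s.
4. drawer shut (value of joint drawer below 0.006 m), for 0.2 s.
5. lock bar back across the drawer (value of joint each of drawer, lockbar below 0.006 m), for 0.2 s.
At the end, for the whole second after the job is handed in: Drawer shut to 6 mm and lock bar back to 6 mm; every large tube present lies at rest in the drawer, its middle within 7 mm across and 16 mm along of a groove's middle and within 4.5 mm of cradle height, its axis within 0.1 rad of the groove (all of step 5 and z of tube0 in the frame of bed between -0.0045 and 0.0045 m and x of tube0 in the frame of bed between -0.016 and 0.016 m and angle between the x axis of each of tube0, tube1, tube2, tube3 and the x axis of bed, either way round below 0.1 rad and (y of tube0 in the frame of bed between -0.097 and -0.083 m or y of tube0 in the frame of bed between -0.037 and -0.023 m or y of tube0 in the frame of bed between 0.023 and 0.037 m or y of tube0 in the frame of bed between 0.083 and 0.097 m) and linear speed of each of tube0, tube1, tube2, tube3 below 0.03 m/s and z of tube1 in the frame of bed between -0.0045 and 0.0045 m and x of tube1 in the frame of bed between -0.016 and 0.016 m and (y of tube1 in the frame of bed between -0.097 and -0.083 m or y of tube1 in the frame of bed between -0.037 and -0.023 m or y of tube1 in the frame of bed between 0.023 and 0.037 m or y of tube1 in the frame of bed between 0.083 and 0.097 m) and z of tube2 in the frame of bed between -0.0045 and 0.0045 m and x of tube2 in the frame of bed between -0.016 and 0.016 m and (y of tube2 in the frame of bed between -0.097 and -0.083 m or y of tube2 in the frame of bed between -0.037 and -0.023 m or y of tube2 in the frame of bed between 0.023 and 0.037 m or y of tube2 in the frame of bed between 0.083 and 0.097 m) and z of tube3 in the frame of bed between -0.0045 and 0.0045 m and x of tube3 in the frame of bed between -0.016 and 0.016 m and (y of tube3 in the frame of bed between -0.097 and -0.083 m or y of tube3 in the frame of bed between -0.037 and -0.023 m or y of tube3 in the frame of bed between 0.023 and 0.037 m or y of tube3 in the frame of bed between 0.083 and 0.097 m)); the robot touches nothing.
It fails at once if the thin tube or another bystander moved more than 8 cm (distance of any of thin_tube, beaker, tip_box, dish_stack, reagent from where it was at the start of the episode above 0.08 m).
It fails at once if a bystander knocked over (angle between any of beaker, tip_box, dish_stack, reagent's own z axis and vertical above 0.7 rad).
Of tube0, tube1, tube2, tube3 only 2 to 4 are there at a start; the rules pass over those that are not, and their reading is None.
At some moment in a run one of tube0, tube1, tube2, tube3 may be knocked a few centimetres aside while the robot is not near it.
Once in a run the grip may slacken for a moment while it holds something.
It also fails if it takes over 210 s, if anything falls off the work surface, if the arm or the gripper's body presses on something with over 40 N, if the wrist force passes 120 N, or if a joint passes its speed limit or range.

## Working session

There is one attempt and no reset: what is moved stays moved. The work goes in short steps, each a Python script; the robot and the scene stay as the last script left them, time stands still between calls to the robot, and variables do not carry over. Pictures are saved under pics/ and viewed, at most 14 in all, crops included, and the job is handed in when it is done.

```bash
ls; mkdir -p pics
python3 - <<'E'
from rig import arm
import cv2,numpy as np
np.set_printoptions(precision=4,suppress=True)
for n in("top","side"):
    im=arm.snapshot(n); cv2.imwrite(f"pics/{n}0.png",im[:,:,::-1]); c=arm.get_calibration(n); print(n,c)
print(arm.grip_depth,arm.current_t(),arm.current_tool_rot())
E
```

```text
pics
top {'intrinsics': array([[467.0328,   0.    , 314.0298],
       [  0.    , 467.0328, 202.5354],
       [  0.    ,   0.    ,   1.    ]]), 'k1': -0.07640858809302933, 'cam_to_world': array([[ 0.0214, -0.9941,  0.1063,  0.4072],
       [-0.9997, -0.0225, -0.0094,  0.0182],
       [ 0.0117, -0.1061, -0.9943,  1.4876],
       [ 0.    ,  0.    ,  0.    ,  1.    ]])}
side {'intrinsics': array([[384.3471,   0.    , 320.1944],
       [  0.    , 384.3471, 199.8523],
       [  0.    ,   0.    ,   1.    ]]), 'k1': -0.05159379273108928, 'cam_to_world': array([[-0.7472, -0.3345,  0.5743, -0.1221],
       [-0.6645,  0.361 , -0.6543,  0.7804],
       [ 0.0115, -0.8705, -0.492 ,  0.6943],
       [ 0.    ,  0.    ,  0.    ,  1.    ]])}
0.0188 0.1 [[ 0.9428  0.3333 -0.0003]
 [ 0.3333 -0.9428  0.001 ]
 [ 0.0001 -0.0011 -1.    ]]
```

View pics/top0.png

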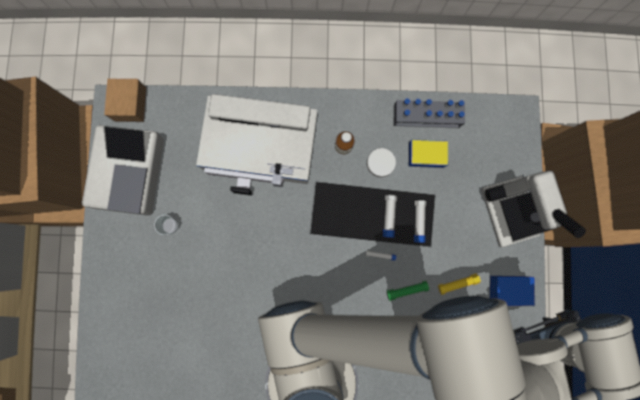

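View pics/side0.png

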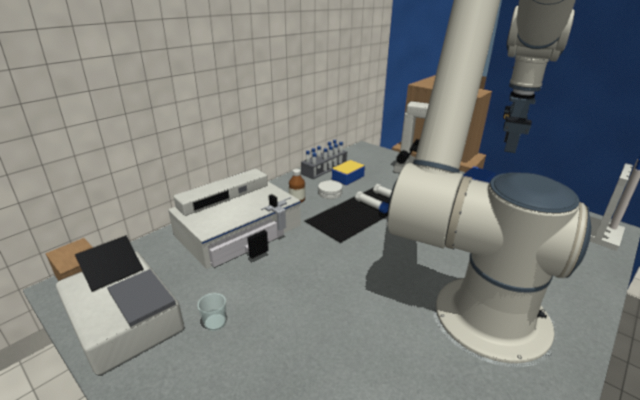

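The top view shows two white tubes with blue caps on the mat, at about (390,215) and (420,221). Look-alikes are the thin tube (380,255), the green one (408,290), the yellow one (460,284), and the rack caps (430,110). The handle is at (241,188) and the lug at (278,170). I choose the two tubes on the mat.

```bash
cat > h.py <<'E'
from rig import arm
import cv2,numpy as np
np.set_printoptions(precision=4,suppress=True)
def ray(c,uv):
    K=c["intrinsics"]; d=(np.array(uv,float)-K[:2,2])/[K[0,0],K[1,1]]; s=d.copy()
    for _ in range(20): s=d/(1+c["k1"]*(s@s))
    T=c["cam_to_world"]; r=T[:3,:3]@[*s,1]; return T[:3,3],r/np.linalg.norm(r)
def plane(c,uv,z):
    o,r=ray(c,uv); return o+r*(z-o[2])/r[2]
def tri(*obs):  # (c,uv) pairs -> nearest point, residual
    A=np.zeros((3,3));b=np.zeros(3);L=[ray(*x) for x in obs]
    for o,r in L: P=np.eye(3)-np.outer(r,r);A+=P;b+=P@o
    p=np.linalg.solve(A,b); return p,max(np.linalg.norm((np.eye(3)-np.outer(r,r))@(p-o)) for o,r in L)
def proj(c,p):
    T=c["cam_to_world"]; q=T[:3,:3].T@(np.array(p)-T[:3,3]); s=q[:2]/q[2]
    s=s*(1+c["k1"]*(s@s)); return s*np.diag(c["intrinsics"])[:2]+c["intrinsics"][:2,2]
def down(a):  # tool down, finger closing line (y) at angle a (deg) in world
    a=np.radians(a); y=np.array([np.cos(a),np.sin(a),0]); z=np.array([0,0,-1.]); return np.column_stack([np.cross(y,z),y,z])
def snap(n,f):
    c=arm.get_calibration(n); im=arm.snapshot(n); cv2.imwrite(f"pics/{f}.png",im[:,:,::-1]); np.savez(f"pics/{f}.npz",**c); return c,im
def load(f): return dict(np.load(f"pics/{f}.npz")),cv2.imread(f"pics/{f}.png")[:,:,::-1]
E
python3 - <<'E'
from h import *
c=arm.get_calibration("top")
for n,uv,z in [("roofFL",(197,174),.095),("roofFR",(308,181),.095),("lug",(275,170),.14),("handle",(241,187),.07),("tubeA",(390,215),.018),("capA",(389,233),.018),("tubeB",(420,221),.018),("thin",(380,255),.008)]: print(n,plane(c,uv,z))
w=arm.get_calibration("wrist"); T=w["cam_to_world"]; R=arm.current_tool_rot()
print(w["intrinsics"],w["k1"],"cam in tool",R.T@(T[:3,3]-arm.current_ee_pos()),"\n",R.T@T[:3,:3])
E
```

```text
roofFL [0.6349 0.3608 0.095 ]
roofFR [0.6209 0.0245 0.095 ]
lug [0.6443 0.1215 0.14  ]
handle [0.6016 0.2295 0.07  ]
tubeA [ 0.5301 -0.2373  0.018 ]
capA [ 0.473  -0.2344  0.018 ]
tubeB [ 0.513  -0.3332  0.018 ]
thin [ 0.4033 -0.2079  0.008 ]
[[307.6633   0.     320.7818]
 [  0.     307.6633 201.2269]
 [  0.       0.       1.    ]] -0.02789840809072081 cam in tool [ 0.0771  0.0003 -0.1702] 
 [[-0.0005 -0.9615 -0.2747]
 [ 1.     -0.0005 -0.    ]
 [-0.0001 -0.2747  0.9615]]
```

Run:
```python
from h import *
for f,p in [("t1",(.50,-.35,.30)),("t2",(.50,-.22,.30)),("i1",(.56,.10,.32)),("i2",(.56,.25,.32))]:
    arm.move_to(p,down(90)); arm.sleep(.3); snap("wrist",f)
print(arm.current_joint_positions(),arm.current_t())
a=load("t1")[1];b=load("i1")[1];cv2.imwrite("pics/v1.png",np.vstack([a,b])[:,:,::-1][:, :])
im=cv2.imread("pics/v1.png");cv2.imwrite("pics/v1.png",cv2.resize(im,(480,600),interpolation=cv2.INTER_AREA))
```

```text
[ 18.4143  22.7874  69.6355  -0.0018  87.5713 -71.5241] 5.9333
```

View pics/t1.png

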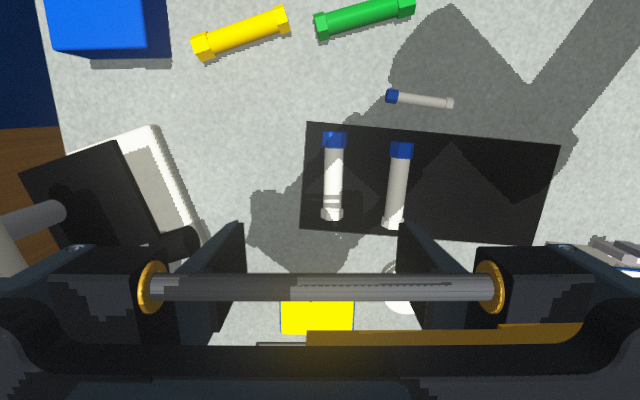

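View pics/i1.png

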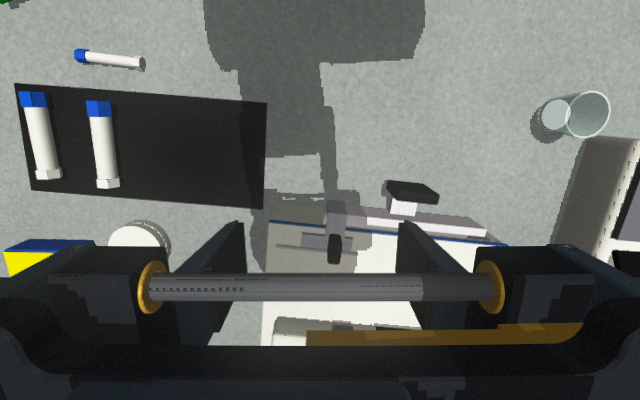

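View pics/i2.png

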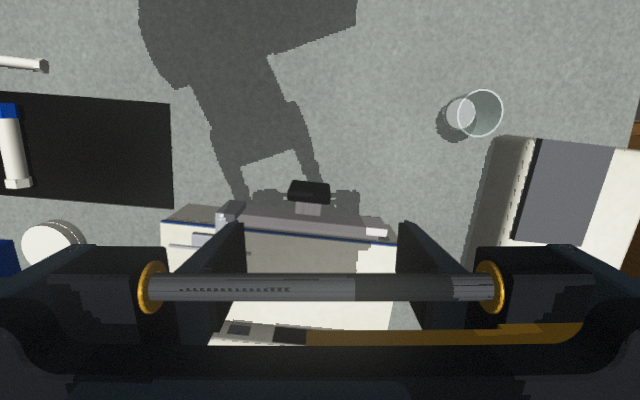

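The t1 view shows the two mat tubes with caps towards the robot, bodies at (333,175) and (398,180). In i1 and i2 the handle is at (413,188) and (309,187), but the fingers crowd the lug. I'll take two views with the camera turned round for lug and front edge, and measure the tubes from t1 and t2.

```bash
cat > tubes.py <<'E'
from h import *
def blobs(m,amin=60):
    n,l,s,ce=cv2.connectedComponentsWithStats(m.astype(np.uint8)); return [(i,s[i],ce[i],l==i) for i in range(1,n) if s[i,4]>=amin]
def find(c,im,z=.018,rows=(0,240)):
    """white body+blue cap on mat: returns list of (cap uv, foot-end uv, centre on plane z, axis deg, length)"""
    hsv=cv2.cvtColor(np.ascontiguousarray(im),cv2.COLOR_RGB2HSV); H,S,V=[hsv[...,i].astype(int) for i in range(3)]
    blue=(H>105)&(H<128)&(S>140)&(V>60); white=(S<45)&(V>190)
    blue[rows[1]:]=0; white[rows[1]:]=0
    out=[]
    wb=cv2.morphologyEx((blue|white).astype(np.uint8),cv2.MORPH_CLOSE,np.ones((5,5)))
    for i,s,ce,m in blobs(wb,300):
        b=m&blue
        if b.sum()<60 or b.sum()>.6*m.sum(): continue
        (cx,cy),(w,h),_=cv2.minAreaRect(np.argwhere(m)[:,::-1].astype(np.float32))
        pts=np.argwhere(m)[:,::-1].astype(float); P=np.array([plane(c,q,z)[:2] for q in pts])
        k=P.mean(0); u=np.linalg.svd(P-k,full_matrices=False)[2][0]
        t=(P-k)@u; v=(P-k)@[-u[1],u[0]]; B=np.array([plane(c,q,z)[:2] for q in np.argwhere(b)[:,::-1]]).mean(0)
        if (B-k)@u>0: u=-u; t=-t; v=-v
        L=np.percentile(t,99.5)-np.percentile(t,.5)
        out.append((B,ce,k+u*(np.percentile(t,99.5)+np.percentile(t,.5))/2,np.degrees(np.arctan2(u[1],u[0])),L,np.percentile(v,98)-np.percentile(v,2),proj(c,[*B,z])))
    return out
E
python3 - <<'E'
from tubes import *
for f,p in [("j1",(.50,.08,.28)),("j2",(.50,.20,.28))]:
    arm.move_to(p,down(-90)); arm.sleep(.3); snap("wrist",f)
r={}
for f in("t1","t2"):
    c,im=load(f); r[f]=(c,find(c,im)); print(f)
    for x in r[f][1]: print(x[2],x[3],x[4:6],"px",x[1],x[6])
for i in range(min(len(r[f][1]) for f in r)):
    a=[(r[f][0],r[f][1][i][6]) for f in r]; print("cap tri",tri(*a))
E
```

```text
t1
[ 0.3742 -0.4091] 94.21937694946084 (np.float64(0.7966033516264679), np.float64(0.28500415867498924)) px [224.4483  81.4316] [74.0246 44.9172]
t2
[ 0.3999 -0.4243] 98.18960226433971 (np.float64(0.5192372459312872), np.float64(0.323561955653759)) px [161.0325  98.6171] [45.2307 32.335 ]
[ 0.5133 -0.3355] -5.194475508819716 (np.float64(0.13388622173483528), np.float64(0.02943846976864447)) px [244.7658 167.8678] [244.9338 139.4818]
[ 0.5059 -0.2339] -3.0974453820234906 (np.float64(0.08924998525782521), np.float64(0.02960089878284053)) px [312.5241 168.3836] [312.8088 149.4831]
cap tri (array([ 0.1417, -1.262 , -0.7694]), np.float64(0.02650130145322146))
```

View pics/j1.png

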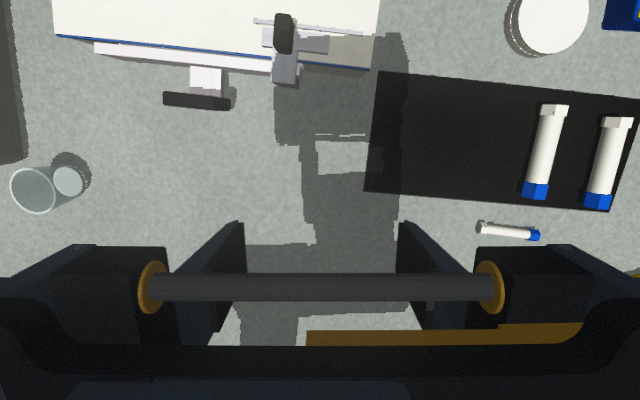

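View pics/j2.png

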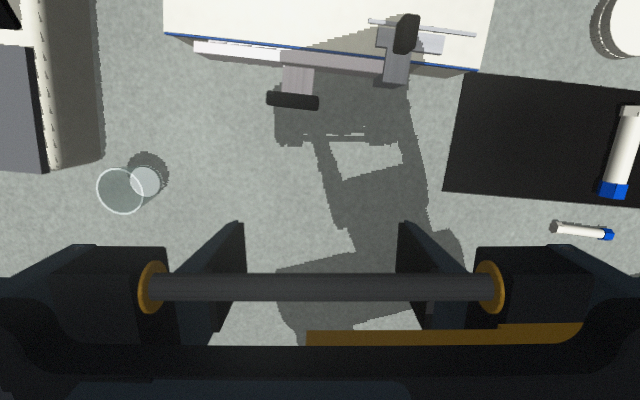

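Lug blob: (285,32) in j1 and (406,33) in j2. Handle: (196,101) and (292,101). The blue front-edge line runs (55,35)–(371,69) and (163,33)–(479,71). Tubes stand with caps at (535,190) and (598,200) in j1.

Run:
```python
from tubes import *
D={}
for f,l,h,x in [("j1",(285,32),(196,101),(50,378)),("j2",(406,33),(292,101),(158,485))]:
    c,im=load(f); hsv=cv2.cvtColor(np.ascontiguousarray(im),cv2.COLOR_RGB2HSV).astype(int)
    blue=(hsv[...,0]>100)&(hsv[...,0]<130)&(hsv[...,1]>110)&(hsv[...,2]>40); blue[85:]=0; blue[:,:x[0]]=0; blue[:,x[1]:]=0
    p=np.argwhere(blue)[:,::-1]; a,b=p[p[:,0]<p[:,0].min()+4].mean(0),p[p[:,0]>p[:,0].max()-4].mean(0)
    dk=im.max(2)<58; d=dict(c=c,fl=a,fr=b)
    for n,q in(("lug",l),("handle",h)):
        m=dk.copy(); w=np.zeros_like(m); w[max(q[1]-35,0):q[1]+25,q[0]-45:q[0]+45]=1; m&=w
        bb=[t for t in blobs(m,40)]; t=max(bb,key=lambda t:t[1][4]); d[n]=t[2]; print(f,n,t[1],t[2])
        # near-top strip: upper edge corners
    D[f]=d; print(f,a,b)
P={n:tri((D["j1"]["c"],D["j1"][n]),(D["j2"]["c"],D["j2"][n])) for n in("fl","fr","lug","handle")}
for n in P: print(n,*P[n])
e=P["fl"][0]-P["fr"][0]; print("yaw",np.degrees(np.arctan2(-e[0],e[1])),np.linalg.norm(e))
# tubes: t1/t2 with tight windows
for f,w in [("t1",[(315,125,352,228),(380,135,418,236)]),("t2",None)]:
    c,im=load(f)
    if w is None: rs=[x for x in find(c,im) if x[4]<.2]
    else:
        rs=[]
        for a,b,cc,dd in w:
            i2=np.zeros_like(im); i2[b:dd,a:cc]=im[b:dd,a:cc]; rs+=find(c,i2)
    D[f]=[(c,x) for x in rs]
    for x in rs: print(f,x[2],x[3],x[4:6],x[6])
for p,q in zip(D["t1"],D["t2"]): print("cap",tri((p[0],p[1][6]),(q[0],q[1][6])))
```

```text
j1 lug [277  39  15  15  92] [285.9022  47.9348]
j1 handle [209  97  21  13 202] [220.203  103.7475]
j1 [57.875 34.75 ] [367.5     69.3333]
j2 lug [393  17  26  38 611] [404.6809  37.8183]
j2 handle [267  92  52  19 727] [293.0674 100.6823]
j2 [166.5714  33.1429] [475.2  70. ]
fl [0.661  0.3618 0.0929] 0.0002159826069619943
fr [0.6241 0.0284 0.0888] 5.4189381988809825e-05
lug [0.6456 0.1149 0.1143] 0.004704315547302915
handle [ 0.5954  0.2433 -0.0722] 0.0022762494425539823
yaw -6.314899135862767 0.3354854378363136
t2 [ 0.5133 -0.3355] -5.194475508819716 (np.float64(0.13388622173483528), np.float64(0.02943846976864447)) [244.9338 139.4818]
t2 [ 0.5059 -0.2339] -3.0974453820234906 (np.float64(0.08924998525782521), np.float64(0.02960089878284053)) [312.8088 149.4831]
```

```bash
python3 - <<'E'
from tubes import *
D={"j1":{},"j2":{}}
for f,l,h in [("j1",(285,32),(196,101)),("j2",(406,33),(292,101))]:
    c,im=load(f); dk=im.max(2)<78; D[f]["c"]=c
    for n,q in(("lug",l),("handle",h)):
        m=dk.copy(); w=np.zeros_like(m); w[max(q[1]-28,0):q[1]+24,q[0]-42:q[0]+42]=1; m&=w
        t=max(blobs(m,40),key=lambda t:t[1][4]); D[f][n]=t[2]; print(f,n,t[1],t[2])
for n in("lug","handle"): print(n,tri((D["j1"]["c"],D["j1"][n]),(D["j2"]["c"],D["j2"][n])))
print([im[y,x] for f in("j1",) for im in [load(f)[1]] for x,y in((196,101),(285,32),(285,20))])
E
sed -i 's/(S<45)&(V>190)/(S<60)\&(V>120)/; s/def find(c,im,z=.018,rows=(0,240)):/def find(c,im,z=.018,win=None):\n    if win: a,b,d,e=win; i2=np.zeros_like(im); i2[b:e,a:d]=im[b:e,a:d]; im=i2/; /rows\[1\]/d' tubes.py
python3 - <<'E'
from tubes import *
D={}
for f,w in [("t1",[(315,126,352,224),(376,135,418,228)]),("t2",[(228,126,262,220),(294,133,336,225)])]:
    c,im=load(f); D[f]=[]
    for k in w:
        for x in find(c,im,win=k): D[f].append((c,x)); print(f,x[2],x[3],x[4:6],x[6])
for p,q in zip(D["t1"],D["t2"]): print("cap",tri((p[0],p[1][6]),(q[0],q[1][6])))
E
```

```text
j1 lug [273  14  21  40 701] [283.1641  33.5435]
j1 handle [163  91  68  20 906] [195.979  100.9923]
j2 lug [393  14  27  41 825] [405.8994  34.0994]
j2 handle [266  91  53  20 788] [292.5609 100.3706]
lug (array([0.6521, 0.1159, 0.1219]), np.float64(9.338535642958337e-05))
handle (array([0.5929, 0.2332, 0.0549]), np.float64(0.00019681059599455583))
[array([58, 58, 57], dtype=uint8), array([64, 66, 61], dtype=uint8), array([77, 76, 71], dtype=uint8)]
t1 [ 0.514  -0.3329] -1.3115427181914252 (np.float64(0.13385986069017336), np.float64(0.02910361051841289)) [333.9315 139.255 ]
t1 [ 0.5269 -0.2359] -3.621037749719085 (np.float64(0.13196963701599804), np.float64(0.029853850318107868)) [401.3934 149.507 ]
t2 [ 0.5131 -0.3334] -2.1868481805201756 (np.float64(0.13253795721575137), np.float64(0.029799990660922926)) [244.9338 139.4818]
t2 [ 0.5247 -0.236 ] -3.704420857592249 (np.float64(0.12656407564499178), np.float64(0.028786420675236755)) [312.8088 149.4831]
cap (array([ 0.4577, -0.3316,  0.0161]), np.float64(3.9773560935560425e-05))
cap (array([ 0.4722, -0.2329,  0.018 ]), np.float64(2.7349023877255823e-05))
```

```bash
cat >> h.py <<'E'
YAW=-6.3; _y=np.radians(YAW); BX=np.array([np.cos(_y),np.sin(_y),0]); BY=np.array([-np.sin(_y),np.cos(_y),0]); Z=np.array([0,0,1.])
def creep(d,dist,flim,step=.003,feed=.05):
    """step along d until resisting force (over the running baseline) exceeds flim; returns travelled"""
    p0=np.array(arm.current_ee_pos()); s=0; R=arm.current_tool_rot(); log=[]
    while s<dist-1e-6:
        s=min(s+step,dist); arm.move_l(p0+d*s,R,feed=feed); f=-(np.array(arm.current_force())@d); log.append(round(float(f),1))
        if f>flim: break
    print("creep",round(s,4),"got",(np.array(arm.current_ee_pos())-p0)@d,"F",log[-6:]); return s
E
python3 - <<'E'
from h import *
c1,c2=load("j1")[0],load("j2")[0]
lt=tri((c1,(284,15)),(c2,(407,15)))[0]; ht=tri((c1,(197,92)),(c2,(292.5,91.5)))[0]; print("far top edges lug,handle",lt,ht)
g=np.array([.653,.1159,lt[2]-.011]); print("f0",arm.current_force())
arm.grip(.06); R=down(90+YAW); arm.move_to(g+[0,0,.08],R); arm.move_l(g+[0,0,.02],R); 
F0=arm.current_force()
arm.move_l(g+[0,0,-.012],feed=.05); print(F0,arm.current_force())
arm.grip(0.0); print("w",arm.current_width(),arm.current_grasp_force(),arm.current_force(),arm.current_ee_pos())
E
```

```text
far top edges lug,handle [0.6696 0.115  0.1182] [0.6038 0.2336 0.0476]
f0 [ 0.0034 -0.3715 -0.7235]
[-0.6256  0.1656  0.1043] [-27.9825   1.4839  89.7773]
w 0.05436608980366665 56.314192079007626 [-28.4535 -11.4163  90.0457] [0.6537 0.1144 0.1012]
```

```bash
python3 - <<'E'
from h import *
arm.grip(.06); p=np.array(arm.current_ee_pos()); arm.move_l([.653,.1159,.145],feed=.05); print(arm.current_force(),arm.current_t())
arm.move_l([.653,.1159,.111],feed=.05); print(arm.current_force())
arm.grip(0.0); print("w",arm.current_width(),arm.current_grasp_force(),arm.current_force(),arm.current_ee_pos())
snap("side","s1"); snap("top","tp1")
E
python3 - <<'E'
import cv2
a=cv2.imread("pics/s1.png")[150:290,150:330]; cv2.imwrite("pics/s1c.png",cv2.resize(a,(720,560)))
E
```

```text
[ 0.2139 -0.2528  0.0542] 16.25
[0.6579 0.3593 0.5356]
w 0.01608731029429607 30.00011444091797 [-0.6133 -0.09    0.3663] [0.653 0.116 0.111]
```

View pics/s1c.png

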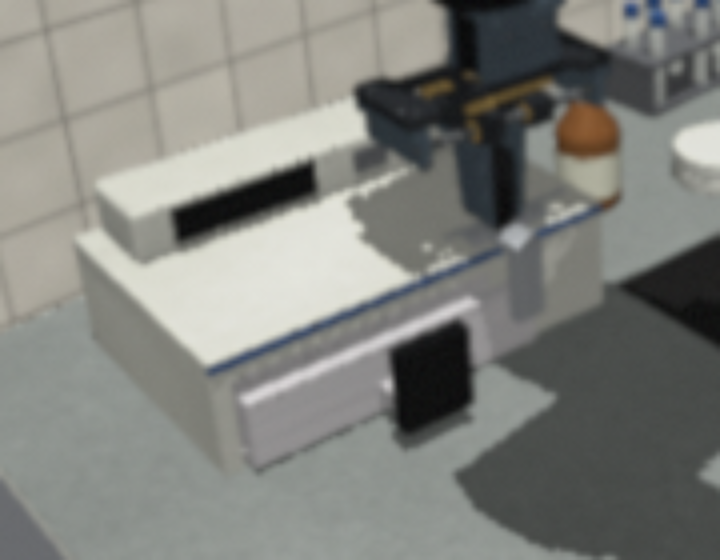

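The fingers hold the 16 mm lug and the drawer is still shut, so I slide the bar aside.

Run:
```python
from h import *
creep(-BY,.055,20)
print(arm.current_width(),arm.current_ee_pos()); arm.sleep(.2)
arm.grip(.05); arm.move_l(np.array(arm.current_ee_pos())+[0,0,.10]); print(arm.current_force(),arm.current_t())
arm.move_to([.50,.20,.28],down(-90)); arm.sleep(.3); snap("wrist","j3")
```

```text
creep 0.048 got 0.044006242424887224 F [-0.9, -1.6, -1.2, -0.9, 10.9, 31.3]
0.015765540688484847 [0.6482 0.0722 0.1111]
[-0.8774  0.0852 -1.0533] 23.625
```

View pics/j3.png

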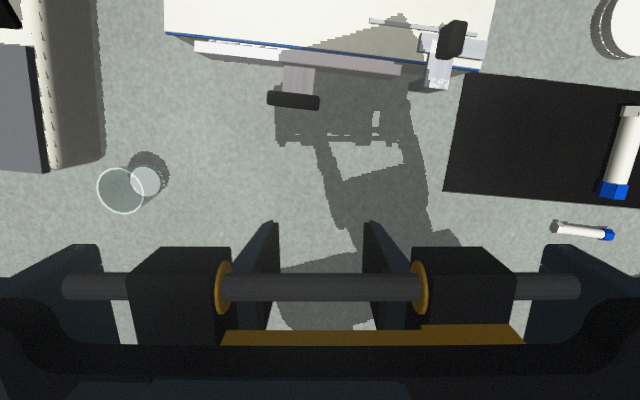

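The bar now sits at the right stop, lug at (452,38), and the tongue is clear of the drawer plate. The handle is at (293,100). Next I pull the drawer.

Run:
```python
from h import *
R=down(YAW); g=np.array([.594,.2335,.036])
arm.grip(.042); arm.move_to(g+[0,0,.10],R); arm.move_l(g+[0,0,.03],R); arm.move_l(g,feed=.06); print(arm.current_force(),arm.current_ee_pos())
arm.grip(0.); print("w",arm.current_width(),arm.current_grasp_force(),arm.current_force())
p=np.array(arm.current_ee_pos()); arm.move_l(p-BX*.158,R,feed=.08); print("w",arm.current_width(),arm.current_force())
creep(-BX,.02,18); print(arm.current_ee_pos(),arm.current_width(),np.array(arm.current_ee_pos())-p)
arm.grip(.042); arm.move_l(np.array(arm.current_ee_pos())+[0,0,.09]); print(arm.current_t())
for f,y in(("d1",.14),("d2",.26)):
    arm.move_to([.42,y,.30],down(-90+YAW)); arm.sleep(.3); snap("wrist",f)
print(arm.current_t())
```

```text
[ 0.5513 -0.4914  0.7929] [0.594  0.2335 0.0359]
w 0.015931507738934456 29.99511033296585 [-7.1271  1.5026  5.0149]
w 0.01591716858130188 [ 0.1761  5.5988 -0.5429]
creep 0.015 got 0.011993273138155486 F [-1.3, -0.8, -1.6, 4.3, 26.8]
[0.4241 0.2526 0.0362] 0.01619532080485122 [-0.1689  0.0189  0.    ]
35.0667
37.575
```

View pics/d1.png

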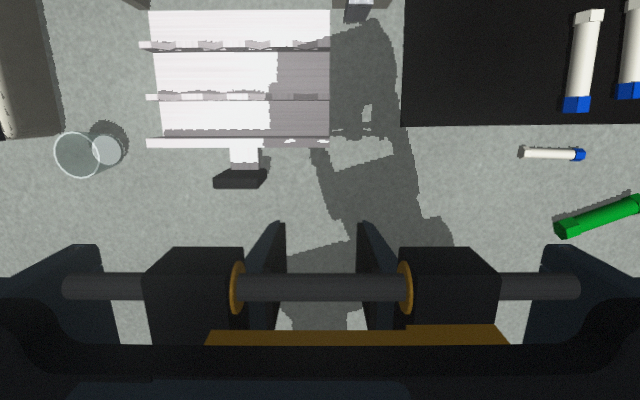

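View pics/d2.png

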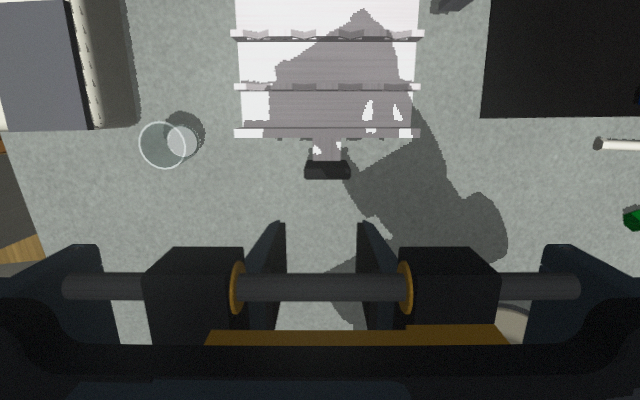

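The drawer is fully out (0.170 m at the stop). The notched rails appear at rows 45 and 97 in d1, and 34 and 87 in d2. I zoom in on the notches.

Run:
```python
import cv2,numpy as np
a=cv2.imread("pics/d1.png")[30:110,130:340]; b=cv2.imread("pics/d2.png")[20:100,220:430]
cv2.imwrite("pics/dz.png",cv2.resize(np.vstack([a,b]),None,fx=3.7,fy=3.7,interpolation=cv2.INTER_CUBIC))
```

```text
(no output)
```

View pics/dz.png

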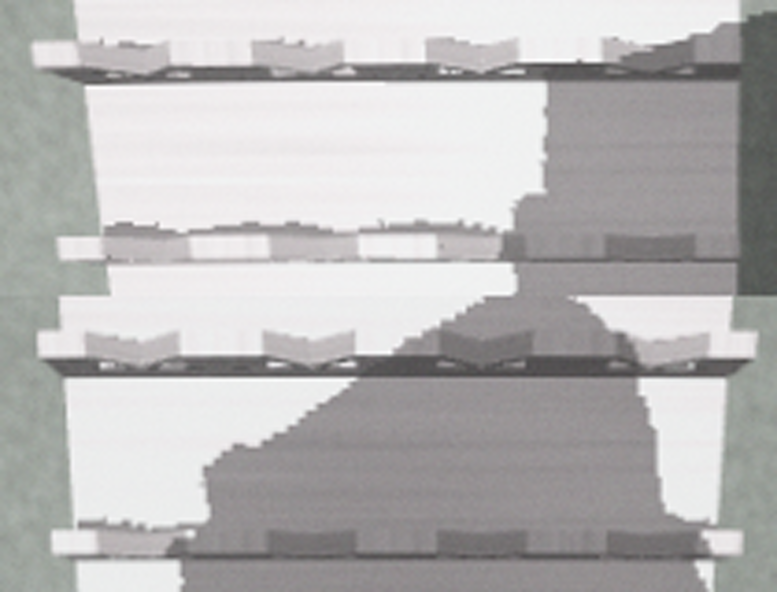

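Notch edges are clear at rail top: in d1's far rail 252–343 and 426–519 (crop px), and in the near rail 270–358 for groove 2. Now I triangulate all notches and take the two middle grooves.

Run:
```python
from h import *
c1,c2=load("d1")[0],load("d2")[0]
A=[[(125,51),(297.5,51),(472.5,52),(649,53)],[(146.5,248),(314,248),None,(650,248)]]
B=[[(132,48),(309,48),(486,48),(664,48)],[None,(311.5,246),(481.5,246),(654,246)]]
P={}
for r in range(2):
    for k in range(4):
        a,b=A[r][k],B[r][k]
        if a and b:
            P[r,3-k],e=tri((c1,np.array(a)/3.7+[130,30]),(c2,np.array(b)/3.7+[220,20])); print(r,3-k,P[r,3-k],e)
# fit bed: p = C + (x=±32)BX' + y BY'
from scipy.optimize import least_squares
ks=list(P); 
def f(v):
    bx=np.array([np.cos(v[3]),np.sin(v[3]),0]);by=np.array([-bx[1],bx[0],0])
    return np.concatenate([v[:3]+(.032-.064*r)*bx+(-.09+.06*g)*by-P[r,g] for r,g in ks])
s=least_squares(f,[.5,.25,.045,-.11]); print("bed(rail top z)",s.x[:3],"yaw",np.degrees(s.x[3]),"rms",np.sqrt((s.fun**2).mean()))
```

```text
0 3 [0.6045 0.3208 0.0424] 0.00044991430593818943
0 2 [0.597  0.2608 0.044 ] 0.0002937758361749837
0 1 [0.59   0.2011 0.0442] 4.46797517599088e-05
0 0 [0.583  0.1411 0.0451] 0.00038112540162097796
1 2 [0.5333 0.2679 0.0436] 0.00010173407268779892
1 0 [0.5196 0.1484 0.048 ] 0.0002502562813756638
bed(rail top z) [0.5618 0.2345 0.0446] yaw -6.659669744042593 rms 0.0010314397975203168
```

```bash
cat > pp.py <<'E'
from tubes import *
BED=np.array([.5618,.2345,.0491]); by=np.radians(-6.6); gx=np.array([np.cos(by),np.sin(by),0]); gy=np.array([-gx[1],gx[0],0])
def look(name):
    arm.move_to([.50,-.24,.30],down(90)); arm.sleep(.3); c,im=snap("wrist",name)
    r=[]
    for x in find(c,im):
        if .10<x[4]<.16:
            a=np.radians(x[3]); r.append((*(x[2]+.004*np.array([np.cos(a),np.sin(a)])),x[3])); print(name,r[-1],"L",x[4:6])
    return r
def pick(x,y,ang):
    if ang>90: ang-=180
    if ang<-90: ang+=180
    R=down(90+ang); arm.grip(.07); arm.move_to([x,y,.10],R); arm.move_l([x,y,.009],R,feed=.08); print("F",arm.current_force())
    arm.grip(0.); print("w",arm.current_width()); arm.move_l([x,y,.20],R,feed=.12); arm.sleep(.2); print("w lifted",arm.current_width(),arm.current_grasp_force(),arm.current_t())
def place(k):
    g=BED+gy*(-.09+.06*k); R=down(90-6.6)
    arm.move_to([g[0],g[1],.20],R); print("w over",arm.current_width(),arm.current_grasp_force())
    arm.move_l(g+[0,0,.010],R,feed=.12); arm.move_l(g+[0,0,-.0085],R,feed=.04); print("F",arm.current_force(),arm.current_ee_pos())
    arm.grip(.046); arm.move_l(g+[0,0,.09],R,feed=.08); print(arm.current_t())
E
python3 - <<'E'
from pp import *
r=look("k1"); t=max(r,key=lambda q:q[1]); print(t)
if abs(t[2])<40: pick(*t); snap("side","s2")
E
```

```text
k1 (np.float64(0.5320975566237028), np.float64(-0.23651392616560007), np.float64(-3.3981774833918568)) L (np.float64(0.13381783431272215), np.float64(0.029026458123627155))
k1 (np.float64(0.5328237155722069), np.float64(-0.31238819437842336), np.float64(-0.8571619040882418)) L (np.float64(0.11171491205266687), np.float64(0.029724578695577535))
k1 (np.float64(0.754452577001325), np.float64(-0.22983348178956722), np.float64(88.64194090232911)) L (np.float64(0.1400824927852701), np.float64(0.05560091915210631))
(np.float64(0.754452577001325), np.float64(-0.22983348178956722), np.float64(88.64194090232911))
```

```bash
sed -i 's/if .10<x\[4\]<.16:/if .10<x[4]<.16 and x[5]<.036:/' pp.py
python3 - <<'E'
from pp import *
pick(.5321,-.2365,-3.4); place(2)
arm.move_to([.42,.20,.30],down(-96.6)); arm.sleep(.3); snap("wrist","d3"); r=look("k2")
a=load("d3")[1][0:230,60:460]; b=load("k2")[1][80:310,120:520]; cv2.imwrite("pics/v3.png",cv2.resize(np.vstack([a,b]),None,fx=1.3,fy=1.3)[:,:,::-1])
E
```

```text
F [ 0.4603 -0.552  -0.2769]
w 0.027470010135915695
w lifted 0.027552682600119418 29.999371469020844 46.9917
w over 0.02733154515997914 29.999405443668365
F [1.1529 5.7629 4.0783] [0.5659 0.265  0.0406]
52.625
k2 (np.float64(0.5319108609126268), np.float64(-0.3122241131228525), np.float64(-0.6760483870311601)) L (np.float64(0.10985029620921019), np.float64(0.030479385301731873))
```

View pics/v3.png

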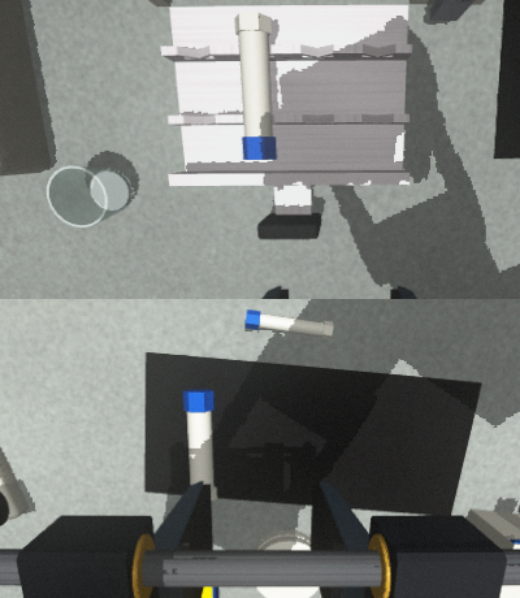

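The first tube lies in groove 2. The second was knocked sideways and its foot is hidden by a finger here, so I look again from a shifted pose and pick.

```bash
sed -i 's/arm.move_to(\[.50,-.24,.30\]/arm.move_to([.54,-.30,.32]/' pp.py
python3 - <<'E'
from pp import *
r=look("k3")
if len(r)==1 and r[0][1]<-.2: pick(*r[0]); place(1)
arm.move_to([.42,.20,.30],down(-96.6)); arm.sleep(.3); snap("wrist","d4"); arm.move_to([.42,.30,.30],down(-96.6)); arm.sleep(.3);snap("wrist","d5")
for f in("d4","d5"):
    c,im=load(f)
    for k in(1,2):
        p=BED+gy*(-.09+.06*k); ux=[proj(c,p+gx*s+gy*w) for s in(-.09,.09) for w in(-.03,.03)]; ux=np.array(ux); lo=np.maximum(ux.min(0),0).astype(int); hi=ux.max(0).astype(int)
        hsv=cv2.cvtColor(np.ascontiguousarray(im),cv2.COLOR_RGB2HSV); m=np.zeros(im.shape[:2],bool); m[lo[1]:hi[1],lo[0]:hi[0]]=1
        m&=(hsv[...,0]>105)&(hsv[...,0]<128)&(hsv[...,1]>140)
        q=np.argwhere(m)[:,::-1]; P=np.array([plane(c,v,.058) for v in q])-p; print(f,k,"cap x,y in groove",P.mean(0)@gx,P.mean(0)@gy)
E
python3 -c "
import cv2;a=cv2.imread('pics/d4.png')[:260];cv2.imwrite('pics/d4c.png',a)"
```

```text
Traceback (most recent call last):
ValueError: operands could not be broadcast together with shapes (0,) (3,)
```

View pics/d4c.png

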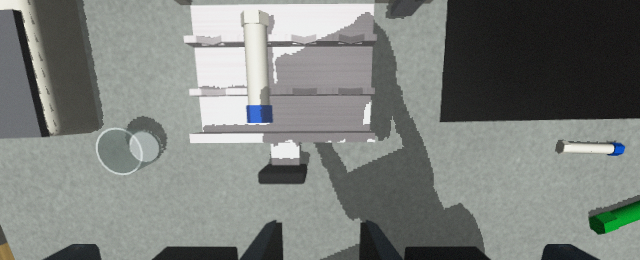

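My picture allowance is used up, so I continue with numbers alone: I measure the second tube in a window around its expected place.

Run:
```python
from pp import *
c,im=load("k3"); print("all",[(x[2],x[3],x[4:6]) for x in find(c,im)])
for x0,y0 in((.45,-.34),(.45,-.28),(.61,-.34),(.61,-.28),(.4485,-.31)): print((x0,y0),proj(c,[x0,y0,.018]))
for f in("k2","k3"):
    c,im=load(f); hsv=cv2.cvtColor(np.ascontiguousarray(im),cv2.COLOR_RGB2HSV)
    b=(hsv[...,0]>105)&(hsv[...,0]<128)&(hsv[...,1]>140)&(hsv[...,2]>60)
    print(f,[(s[:5],ce,plane(c,ce,.018)[:2]) for i,s,ce,m in blobs(b,60)])
    P=np.array([proj(c,[x0,y0,.018]) for x0 in(.44,.605) for y0 in(-.34,-.285)]); lo=np.maximum(P.min(0),0).astype(int);hi=P.max(0).astype(int)
    print(lo,hi,[(x[2],x[3],x[4:6]) for x in find(c,im,win=(*lo,*hi))])
```

```text
all [(array([ 0.4657, -0.2606]), np.float64(86.34122814874247), (np.float64(1.0099182839393586), np.float64(0.38884297510367033)))]
(0.45, -0.34) [293.5065 105.5513]
(0.45, -0.28) [334.3179 105.5343]
(0.61, -0.34) [295.8555 209.4422]
(0.61, -0.28) [333.155  209.4441]
(0.4485, -0.31) [313.9036 104.4673]
k2 [(array([   0,    0,   95,   61, 5418], dtype=int32), array([44.9898, 29.7195]), array([ 0.3086, -0.615 ])), (array([309,  89,  11,  14, 134], dtype=int32), array([314.0149,  95.4627]), array([ 0.3974, -0.2499])), (array([261, 150,  24,  17, 390], dtype=int32), array([272.4667, 157.8256]), array([ 0.4845, -0.3116]))]
[251 126] [292 234] [(array([ 0.5279, -0.3122]), np.float64(-0.6760483870311601), (np.float64(0.10985029620921019), np.float64(0.030479385301731873)))]
k3 [(array([   0,    0,   34,  109, 2491], dtype=int32), array([11.9659, 62.9117]), array([ 0.386 , -0.7515])), (array([  17,    0,  121,   33, 3362], dtype=int32), array([79.1782, 14.163 ]), array([ 0.3249, -0.637 ])), (array([350,  61,  12,  15, 116], dtype=int32), array([355.2759,  67.9828]), array([ 0.3984, -0.2506])), (array([302, 122,  23,  16, 352], dtype=int32), array([312.7699, 129.267 ]), array([ 0.4841, -0.3119])), (array([600, 239,  40,   6,  66], dtype=int32), array([619.0909, 241.0303]), array([0.6669, 0.2093])), (array([283, 251,  40,  15, 493], dtype=int32), array([302.572 , 257.7323]), array([ 0.6953, -0.3306]))]
[293  98] [330 206] [(array([ 0.5381, -0.3121]), np.float64(-0.36227080923799965), (np.float64(0.12913961411546868), np.float64(0.030909042228630182)))]
```

```bash
python3 - <<'E'
from pp import *
arm.move_to([.54,-.30,.32],down(90)); pick(.542,-.312,-.5); 
if .024<arm.current_width()<.032: place(1)
for f,y in(("e4",.20),("e5",.32)):
    arm.move_to([.42,y,.30],down(-96.6)); arm.sleep(.3); snap("wrist",f)
print(arm.current_t())
E
cat > chk.py <<'E'
from pp import *
for f in("e4","e5"):
    c,im=load(f); hsv=cv2.cvtColor(np.ascontiguousarray(im),cv2.COLOR_RGB2HSV); b=(hsv[...,0]>105)&(hsv[...,0]<128)&(hsv[...,1]>140)&(hsv[...,2]>60)
    for i,s,ce,m in blobs(b,60):
        p=plane(c,ce,.055)-BED
        if abs(p@gx)<.15 and abs(p@gy)<.15: print(f,"cap px",ce,s[4],"bed xy",p@gx,p@gy)
E
python3 chk.py
```

```text
F [ 0.5349  0.1957 -0.4299]
w 0.027199576768559972
w lifted 0.02761436246159935 29.991258680820465 74.3583
w over 0.027177784579201274 29.99124974012375
F [2.0529 4.9586 4.3853] [0.5591 0.2054 0.0406]
80.0417
84.1083
e4 cap px [304.941  111.1215] 288 bed xy -0.05655200120454491 -0.030604633819506226
e4 cap px [254.4901 113.0791] 253 bed xy -0.0588408229619804 0.03510956557510277
e5 cap px [397.4733 101.4695] 262 bed xy -0.057970397133588744 -0.031725588909706115
e5 cap px [350.2559 102.2324] 340 bed xy -0.05899512215615767 0.029254003195426564
```

Run:
```python
from pp import *
c1,c2=load("e4")[0],load("e5")[0]
for a,b in(((304.9,111.1),(397.5,101.5)),((254.5,113.1),(350.3,102.2))):
    p,e=tri((c1,a),(c2,b)); d=p-BED; print("cap",d@gx,d@gy,d[2],e)
# tube body edges: column gradient extrema at rows along the tube body in e4/e5, expected axis projection
for f in("e4","e5"):
    c,im=load(f); g=cv2.cvtColor(np.ascontiguousarray(im),cv2.COLOR_RGB2HSV)[...,1].astype(int)
    for k in(1,2):
        for s in(.062,.052): 
            u=proj(c,BED+gy*(-.09+.06*k)+gx*s+[0,0,.01]); 
            if u[1]<1: continue
            r=int(u[1]); w=im[r,int(u[0])-14:int(u[0])+15].sum(1)//3; print(f,k,s,u,w)
```

```text
cap -0.05734649752530799 -0.030812632913620405 0.00955345534569512 0.0007985218066079905
cap -0.059260477107273134 0.03102380225802398 0.02534514460780924 0.00036143228928681723
e4 1 0.062 [302.9481   8.0337] [237 238 238 239 230 190 203 236 236 237 237 236 237 236 237 236 237 237
 237 237 232 201 170 181 214 233 236 237 239]
e4 1 0.052 [303.0667  17.311 ] [210 161 161 162 163 196 231 237 236 237 237 237 236 237 238 236 236 236
 236 238 187 148 171 168 170 171 173 167 161]
e4 2 0.062 [252.5976   8.3078] [236 237 237 237 235 236 238 236 236 236 236 236 235 236 236 236 236 237
 236 235 236 236 236 236 235 236 236 235 236]
e4 2 0.052 [253.0397  17.5691] [240 209 169 165 166 230 237 236 237 237 236 237 235 236 236 236 236 237
 238 226 171 169 169 167 172 170 167 172 170]
e5 1 0.052 [402.3599   5.1149] [157 160 156 159 161 156 160 223 235 235 236 234 235 234 233 235 235 235
 234 235 235 233 168 168 169 169 192 230 231]
e5 2 0.052 [351.9958   4.8627] [164 159 161 159 164 159 161 223 235 235 236 234 235 236 233 167 164 164
 149 145 148 145 121 112 114 129 169 172 203]
```

Run:
```python
from pp import *
R={}
for f in("e4","e5"):
    c,im=load(f); hsv=cv2.cvtColor(np.ascontiguousarray(im),cv2.COLOR_RGB2HSV); b=(hsv[...,0]>100)&(hsv[...,0]<132)&(hsv[...,1]>110)&(hsv[...,2]>20)
    L=[(s,ce) for i,s,ce,m in blobs(b,60) if 220<ce[0]<420 and 80<ce[1]<130]; L.sort(key=lambda t:t[1][0]); R[f]=(c,L); print(f,[(t[0],t[1]) for t in L])
for i in range(2):
    a=[(R[f][0],R[f][1][i][0][:2]+R[f][1][i][0][2:4]/2) for f in R]; p,e=tri(*a); d=p-BED; print(d@gx,d@gy,d[2],e)
```

```text
e4 [(array([247, 105,  25,  17, 408], dtype=int32), array([258.8799, 112.9583])), (array([292, 103,  26,  18, 437], dtype=int32), array([304.9474, 111.3295]))]
e5 [(array([337,  93,  26,  19, 453], dtype=int32), array([349.3532, 102.0088])), (array([382,  92,  27,  18, 451], dtype=int32), array([394.7894, 100.7738]))]
-0.05930295814361916 0.0292599999414735 0.00253242569360506 8.982145992041175e-05
-0.057412698448184966 -0.030382754147379083 0.0006385088726595795 0.00021639873381538842
```

Both caps sit at bed (−58, ±30) mm and cradle height, and the feet are aligned too. Now I shut the drawer and lock it.

Run:
```python
from h import *
R=down(YAW); g=np.array([.4255,.2525,.036])
arm.grip(.042); arm.move_to(g+[0,0,.10],R); arm.move_l(g,feed=.08); print(arm.current_force())
arm.grip(0.); print("w",arm.current_width()); p=np.array(arm.current_ee_pos())
arm.move_l(p+BX*.16,R,feed=.06); print("w",arm.current_width(),arm.current_force()); creep(BX,.02,20,step=.002)
print("end",arm.current_ee_pos(),"w",arm.current_width(),(np.array(arm.current_ee_pos())-p)@BX)
arm.grip(.042); arm.move_l(np.array(arm.current_ee_pos())+[0,0,.10]); 
for f,y in(("m1",.08),("m2",.20)):
    arm.move_to([.50,y,.28],down(-90)); arm.sleep(.3); snap("wrist",f)
from tubes import blobs
D={}
for f,l,h in [("m1",(335,37),(196,101)),("m2",(452,38),(292,101))]:
    c,im=load(f); dk=im.max(2)<78; D[f]={"c":c}
    for n,q in(("lug",l),("handle",h)):
        m=dk.copy(); w=np.zeros_like(m); w[max(q[1]-28,0):q[1]+24,q[0]-42:q[0]+42]=1; m&=w
        t=max(blobs(m,40),key=lambda t:t[1][4]); D[f][n]=t[2]; print(f,n,t[1],t[2])
for n in("lug","handle"): print(n,tri((D["m1"]["c"],D["m1"][n]),(D["m2"]["c"],D["m2"][n])))
print(arm.current_t())
```

```text
[-0.7648 -0.1009 -0.1425]
w 0.015963149863299574
w 0.015580961864812 [-1.8806 -2.7729  4.3322]
creep 0.012 got 0.008455331458750066 F [-2.0, -2.1, -0.7, -0.5, 10.4, 22.8]
end [0.593  0.2338 0.036 ] w 0.016035236388747678 0.16857707277110975
m1 lug [320  19  19  40 625] [328.92   38.832]
m1 handle [163  91  68  20 903] [195.8527 100.7818]
m2 lug [435  20  31  40 909] [449.9406  39.8669]
m2 handle [266  91  53  20 788] [292.5038 100.4036]
lug (array([0.6475, 0.0719, 0.1206]), np.float64(3.208224334056589e-05))
handle (array([0.5929, 0.2332, 0.0553]), np.float64(0.000157343556406954))
96.0083
```

Run:
```python
from h import *
g=np.array([.6482,.0722,.111]); R=down(90+YAW)
arm.grip(.05); arm.move_to(g+[0,0,.08],R); arm.move_l(g,feed=.08); print(arm.current_force())
arm.grip(0.); print("w",arm.current_width()); p=np.array(arm.current_ee_pos())
arm.move_l(p+BY*.038,R,feed=.05); creep(BY,.015,20,step=.002); print((np.array(arm.current_ee_pos())-p)@BY,arm.current_ee_pos(),arm.current_width())
arm.grip(.05); arm.move_l(np.array(arm.current_ee_pos())+[0,0,.10])
for f,y in(("n1",.08),("n2",.20)):
    arm.move_to([.50,y,.28],down(-90)); arm.sleep(.3); snap("wrist",f)
from tubes import blobs
for f,l,h in [("n1",(285,32),(196,101)),("n2",(406,33),(292,101))]:
    c,im=load(f); dk=im.max(2)<78
    for n,q in(("lug",l),("handle",h)):
        m=dk.copy(); w=np.zeros_like(m); w[max(q[1]-28,0):q[1]+24,q[0]-42:q[0]+42]=1; m&=w
        t=max(blobs(m,40),key=lambda t:t[1][4]); print(f,n,t[1],t[2])
print(arm.current_force(),arm.current_t())
```

```text
[ 0.0322 -0.5254  0.0654]
w 0.015687890292699073
creep 0.01 got 0.007215679524358026 F [-1.0, 0.4, -1.4, 8.8, 22.5]
0.04536026022236392 [0.6533 0.1176 0.1111] 0.015617069457344203
n1 lug [272  13  21  41 705] [282.1489  33.2979]
n1 handle [163  91  68  20 906] [195.9404 101.0177]
n2 lug [392  14  27  41 823] [404.9964  34.0583]
n2 handle [266  91  53  20 790] [292.5253 100.3873]
[ 0.2728 -0.5437  0.3029] 108.55
```

The lug and handle are back at their starting pixels and both joints reached their stops, so I hand the job in.

```bash
python3 -c "
from rig import arm
print(arm.sign_off())"
```

```text
the job is handed in; nothing more can be done
None
```

I put both large tubes in the drawer, in grooves 1 and 2, then shut the drawer, slid the lock bar back, and handed the job in at about 109 s; no verdict came back, and early on I briefly pressed the fingertips down with about 90 N while reaching for the lug.

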